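# Set out the hot-air nozzles by size

## Task

Stand the four hot-air nozzles on the strip's rubber spots in order of size, one upright in the middle of each spot: the smallest on the spot next to the gun cradle, then ever larger ones, the largest at the far end by the tin. Leave the flux bottle standing where it is.

Things in the scene. Friction and masses are not known exactly. Their poses are not given: they have to be found in the camera images.
- nozzle_1: The smallest of four steel hot-air gun nozzles, loose, standing upright with its wide collar down: round collar 22 mm in diameter and 28 mm high, then a short cone to a straight tip 8 mm in diameter pointing up, 40 mm high overall. Origin: centre of its underside, z up. Take it by the collar.
- nozzle_2: The second smallest of four steel hot-air gun nozzles, loose, standing upright with its wide collar down: round collar 29 mm in diameter and 30 mm high, then a short cone to a straight tip 13 mm in diameter pointing up, 50 mm high overall. Origin: centre of its underside, z up. Take it by the collar.
- nozzle_3: The second largest of four steel hot-air gun nozzles, loose, standing upright with its wide collar down: round collar 36 mm in diameter and 32 mm high, then a short cone to a straight tip 19 mm in diameter pointing up, 60 mm high overall. Origin: centre of its underside, z up. Take it by the collar.
- nozzle_4: The largest of four steel hot-air gun nozzles, loose, standing upright with its wide collar down: round collar 43 mm in diameter and 34 mm high, then a short cone to a straight tip 26 mm in diameter pointing up, 69 mm high overall. Origin: centre of its underside, z up. Take it by the collar.
- spot_a: Round black rubber spot, 48 mm in diameter and 2 mm thick, on the fixed aluminium strip (270 x 64 mm, 4 mm thick, flat on the bench); an end spot of the row. The four are alike, in one straight row a, b, c, d 65 mm apart. Origin: centre of the spot's underside, on the strip; its top is 2 mm above the origin, 6 mm above the bench. The y axis runs along the row from a to d, z up. It does not move.
- spot_b: Round black rubber spot, 48 mm in diameter and 2 mm thick, on the fixed aluminium strip (270 x 64 mm, 4 mm thick, flat on the bench); the spot next to spot_a. The four are alike, in one straight row a, b, c, d 65 mm apart. Origin: centre of the spot's underside, on the strip; its top is 2 mm above the origin, 6 mm above the bench. The y axis runs along the row from a to d, z up. It does not move.
- spot_c: Round black rubber spot, 48 mm in diameter and 2 mm thick, on the fixed aluminium strip (270 x 64 mm, 4 mm thick, flat on the bench); the spot between spot_b and spot_d. The four are alike, in one straight row a, b, c, d 65 mm apart. Origin: centre of the spot's underside, on the strip; its top is 2 mm above the origin, 6 mm above the bench. The y axis runs along the row from a to d, z up. It does not move.
- spot_d: Round black rubber spot, 48 mm in diameter and 2 mm thick, on the fixed aluminium strip (270 x 64 mm, 4 mm thick, flat on the bench); the other end spot of the row. The four are alike, in one straight row a, b, c, d 65 mm apart. Origin: centre of the spot's underside, on the strip; its top is 2 mm above the origin, 6 mm above the bench. The y axis runs along the row from a to d, z up. It does not move.
- cradle: Hot-air gun cradle: black base 60 x 60 x 12 mm with an upright steel fork, 55 mm high overall, fixed on the bench in line with the strip, 87 mm beyond the centre of one end spot (beside spot_a or spot_d). Beyond the other end stands a flat round steel tin instead, 52 mm in diameter and 28 mm high. Origin: centre of the base's underside.
- bottle: Small amber flux bottle with a black cap, 30 mm in diameter, 72 mm high, standing loose on the bench among the nozzles. Origin: centre of its underside. To be left alone.
Things that resemble listed ones, but are neither listed nor needed, are in the scene too. Leave any blue or orange look-alike of the nozzle_1 alone.

How it is judged:
By the outcome, as a careful person would: the job done as asked, in the order asked, and still so for the second after the job is handed in, with the robot touching nothing.
It also fails if it takes over 96 s, if anything falls off the work surface, if the arm or the gripper's body presses on something with over 40 N, if the wrist force passes 120 N, or if a joint passes its speed limit or range.

## Robot

A 7-joint arm with a two-finger parallel gripper is mounted at the origin on the work surface. World frame = base frame: x ahead of the robot, y to its left, z up, the work surface at z = 0. Lengths are in m, angles in degrees, forces in N, time in s.
With the tool pointing down it reaches from about 0.4 to 0.925 m from the base axis. Payload 5.6 kg.
Tool frame: the origin (TCP) lies at the very end of the fingers, on their centre line; the grasp point (between the pads) lies 19 mm behind it; z points along the fingers, y is the line along which they close (so a half turn about z gives the same grasp; the last joint's range is limited). The gripper opens to 85 mm and grips with 20 to 120 N. Pads are 22 mm wide; open, the fingers measure 114 mm over their backs; the gripper's body (76 mm by 85 mm) begins 54 mm behind the grasp point. The pads swing forward as they close: fully open they stand 13 mm farther back than shut.
Start: joints at [70.245, 26.786, -0.665, 91.828, 0.344, 61.387, -3.226], TCP at [0.193, -0.621, 0.231] pointing down, gripper open.
Joint ranges: [-144.91, 144.91], [-17.63, 115.5], [-89.93, 88.59], [15.96, 139.68], [-74.01, 254.01], [8.47, 105.57], [-167.45, 167.45]. Speed limits (degrees/s): [147.25, 147.25, 180, 180, 180, 180, 180].

## Interface

Orientations are given as [roll, pitch, yaw] about the fixed x, y, z axes, in that order (R = Rz(yaw) Ry(pitch) Rx(roll)).
In Python, from plant import move_ptp, move_l, move_j, grip, sleep, ik, read_state, get_image, MotionError, hand_in gives the robot as it stands. Calls block until the motion is done:
- move_ptp(position, orientation): joint-space move of the TCP to a pose.
- move_l(position, attitude=None, feed=0.15, until_force=None): straight line of the TCP; attitude=None keeps the orientation; feed is the mean speed in m/s. With until_force (N) it stops when the force on the tool has changed by that much, and returns True; else False.
- move_j(angles): joint-space move.
- grip(opening, grasp_force=None): opening from 0.0 (shut) to 1.0 (fully open); grasp_force is the grip in N (None keeps the last); returns when the fingers have stopped.
- sleep(seconds).
- ik(position, orientation): joint angles nearest the present ones, or None.
- read_state(): the state.
- get_image(name): name is "scene" or "top" or "wrist"; returns a dict with "pixels" (400x640x3 uint8, red, green, blue), "fx", "fy", "cx", "cy" (pixels), "cam_to_world" (4x4, takes a point from camera to world coordinates); the wrist camera has in their place "mount" (4x4, takes a point from camera to tool coordinates, whose origin is the TCP and whose axes are the flange's). Camera axes: x right, y down, z forward; pixel columns grow to the right and rows downward; lengths in m; the calibration is good to about 2 mm. A picture is of the moment at which its call begins: read the wrist's pose just before it. There is no depth.
A pose or a line that the arm cannot do raises MotionError and nothing moves.
- hand_in(): hands the job in; it is judged then, once.
The state is a dict: "t": time; "joints": joint angles; "qd": joint speeds; "effort": joint torques, N m; "eef_pos": TCP position; "tcp_rot": TCP orientation; "force": force on the tool from outside, world axes, zero at the start; "torque": the same for the moment, N m; "width": opening from 0.0 (shut) to 1.0 (fully open); "gripper_force": force on a finger pad.
Only numpy, scipy, OpenCV 4.12 (cv2) and the standard library are available. Lean on these libraries where they do the work, as an engineer would, in place of code of your own. Each camera call takes 0.05 s, during which the arm holds its last target. There are 200 camera calls.

## Working session

There is one attempt and no reset: what is moved stays moved. The work goes in short steps, each a Python script; the robot and the scene stay as the last script left them, time stands still between calls to the robot, and variables do not carry over. Pictures are saved under pics/ and viewed, at most 14 in all, crops included, and the job is handed in when it is done.

```bash
ls; mkdir -p pics; python3 - <<'E'
from plant import *
import cv2,pickle
for n in("scene","top"):
    d=get_image(n); pickle.dump(d,open(f"pics/{n}.pkl","wb"))
    cv2.imwrite(f"pics/{n}0.png",cv2.cvtColor(d["pixels"],cv2.COLOR_RGB2BGR)); print(n,d["fx"],d["cx"],d["cy"],d["cam_to_world"])
s=read_state();print(s["t"],s["eef_pos"],s["tcp_rot"],s["width"])
E
```

```text
pics
scene 481.8546275515672 312.48735948187084 197.75549399216243 [[-0.38835231  0.6906494  -0.6100704   1.09705639]
 [ 0.92134412  0.27840972 -0.27131723  0.22816378]
 [-0.01753555 -0.66745144 -0.74444682  0.70871491]
 [ 0.          0.          0.          1.        ]]
top 394.6545486491555 326.29492262816194 210.7859798298264 [[-0.07465941 -0.97324511  0.21730146  0.36569081]
 [-0.99719883  0.07187581 -0.02069702  0.02469753]
 [ 0.00452456 -0.21823799 -0.97588509  0.89654262]
 [ 0.          0.          0.          1.        ]]
0.1 [ 0.1929779  -0.62017806  0.23042896] [-1.79909375e+02  7.98886750e-03  1.72864712e+01] 1.0009241289800999
```

View pics/scene0.png

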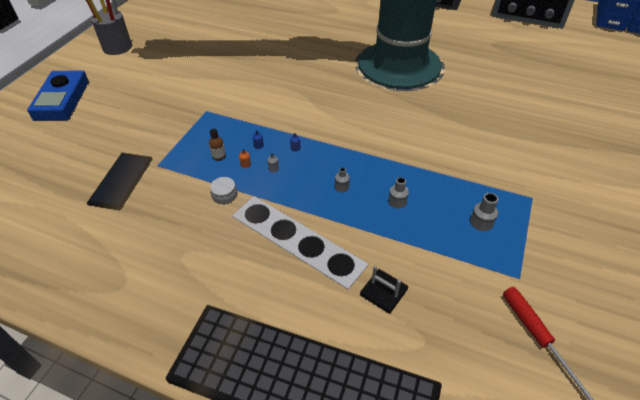

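View pics/top0.png

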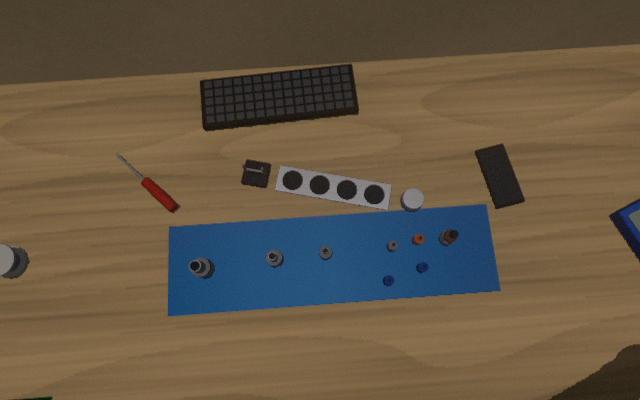

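The scene shows, as candidates for nozzle_1: grey steel at (273,162), orange at (245,158), blue at (258,139) and (295,142). I choose the grey one. Nozzles 2, 3 and 4 are at (342,179), (399,192) and (485,211), the bottle is at (217,145), and the cradle (384,288) is nearest the spot at (341,264). In the top view the spots are at (292,180), (320,185), (347,190) and (374,194), with the cradle at (256,174) and the tin at (412,200).

```bash
python3 - <<'E'
import cv2
a=cv2.imread("pics/scene0.png")[115:290,200:520]; cv2.imwrite("pics/sc.png",cv2.resize(a,None,fx=2.5,fy=2.5,interpolation=cv2.INTER_CUBIC))
a=cv2.imread("pics/top0.png")[160:300,180:465]; cv2.imwrite("pics/tc.png",cv2.resize(a,None,fx=2.8,fy=2.8,interpolation=cv2.INTER_CUBIC))
E
```

```text
(no output)
```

View pics/sc.png

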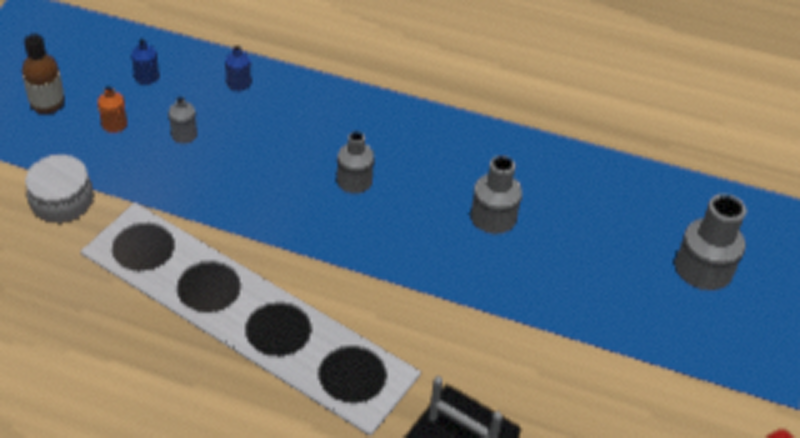

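View pics/tc.png

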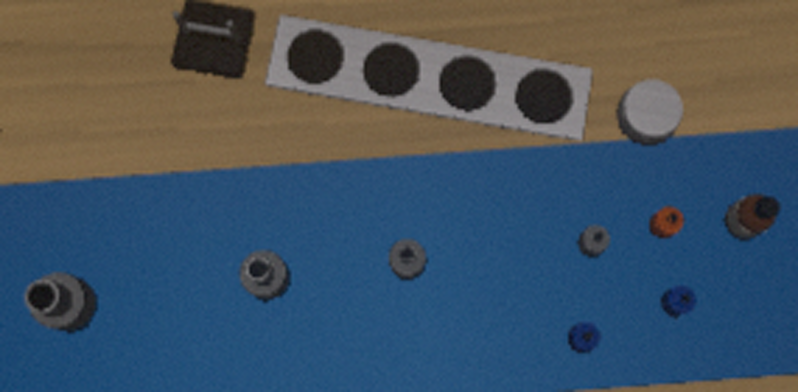

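The enlarged crops give the tip and spot pixels, with the grey nozzle_1 at scene (272,155). I'll triangulate from the two views.

```bash
cat > u.py <<'E'
import numpy as np,cv2,pickle
def ray(d,u,v,T):
    return T[:3,3],T[:3,:3]@np.array([(u-d["cx"])/d["fx"],(v-d["cy"])/d["fy"],1])
def tri(rays):
    A=0;b=0
    for o,r in rays:
        r=r/np.linalg.norm(r);P=np.eye(3)-np.outer(r,r);A=A+P;b=b+P@o
    p=np.linalg.solve(A,b)
    e=max(np.linalg.norm(np.cross(p-o,r/np.linalg.norm(r))) for o,r in rays)
    return p,e
E
python3 - <<'E'
from u import *
np.set_printoptions(precision=4,suppress=True)
S=pickle.load(open("pics/scene.pkl","rb"));T=pickle.load(open("pics/top.pkl","rb"))
s=dict(n1=(181,101),n2=(357,137),n3=(503,163),n4=(727,207),s1=(352,374),s2=(278,329),s3=(209,286),s4=(143,246))
t=dict(n1=(600,238),n2=(407,252),n3=(260,268),n4=(43,296),s1=(315,56),s2=(391,69),s3=(467,83),s4=(543,96))
for k in s:
    us=(np.array(s[k])+.5)/2.5+[200,115]-.5;ut=(np.array(t[k])+.5)/2.8+[180,160]-.5
    print(k,*tri([ray(S,*us,S["cam_to_world"]),ray(T,*ut,T["cam_to_world"])]))
from plant import *
print(get_image("wrist")["mount"],get_image("wrist")["fx"])
print(ik([.4,-.15,.25],[180,0,90]))
E
```

```text
n1 [ 0.4705 -0.1367  0.038 ] 0.0011413905354911982
n2 [0.469  0.0149 0.0515] 0.0009961128356426588
n3 [0.4637 0.1274 0.0611] 0.0001276341803746605
n4 [0.4541 0.2876 0.0689] 0.0006958527085749705
s1 [0.6454 0.0789 0.0051] 0.0014395513350586209
s2 [0.6294 0.016  0.0052] 0.00139958236344786
s3 [ 0.6126 -0.0466  0.0053] 0.0014889564525966226
s4 [ 0.5967 -0.1092  0.0059] 0.0019024787490811237
[[ 0.0016 -0.9572 -0.2895  0.073 ]
 [ 1.      0.0017  0.0001  0.0013]
 [ 0.0004 -0.2895  0.9572 -0.144 ]
 [ 0.      0.      0.      1.    ]] 321.8681865813097
[ 45.9358   5.9276 -31.3071 118.4338   3.6875  56.5515  12.7305]
```

Tip heights (38, 51, 61 and 69 mm) and spot tops (about 5 mm) agree with the text. Next is the wrist camera from two places.

```bash
cat >> u.py <<'E'
from plant import *
from scipy.spatial.transform import Rotation as Ro
YAW=75.5
def wrist(name):
    s=read_state(); d=get_image("wrist")
    M=np.eye(4);M[:3,:3]=Ro.from_euler("xyz",s["tcp_rot"],degrees=True).as_matrix();M[:3,3]=s["eef_pos"]
    d["T"]=M@d["mount"]; pickle.dump(d,open(f"pics/{name}.pkl","wb"))
    cv2.imwrite(f"pics/{name}.png",cv2.cvtColor(d["pixels"],cv2.COLOR_RGB2BGR)); return d
def proj(d,p,T=None):
    T=d["T"] if T is None else T
    q=T[:3,:3].T@(np.array(p)-T[:3,3]); return np.array([d["fx"]*q[0]/q[2]+d["cx"],d["fy"]*q[1]/q[2]+d["cy"]])
E
python3 - <<'E'
from u import *
move_ptp([.45,-.1,.25],[180,0,YAW]);print(read_state()["t"],read_state()["joints"])
move_ptp([.55,-.05,.22],[180,0,YAW]);sleep(.3);a=wrist("w1")
move_ptp([.55,.13,.22],[180,0,YAW]);sleep(.3);b=wrist("w2");print(read_state()["t"],read_state()["eef_pos"])
P=dict(n1=(.4705,-.1367,.04),n2=(.469,.0149,.05),n3=(.4637,.1274,.06),n4=(.4541,.2876,.069),s1=(.6454,.0789,.006),s4=(.5967,-.1092,.006))
for k in P: print(k,proj(a,P[k]).round(),proj(b,P[k]).round())
cv2.imwrite("pics/w12.png",cv2.resize(np.vstack([cv2.imread("pics/w1.png"),cv2.imread("pics/w2.png")]),(480,600)))
E
```

```text
2.2833 [ 38.10256126  10.00415918 -32.43064818 114.38896105   6.36324762
  57.31033364 -12.02200448]
4.2667 [0.55023208 0.12891234 0.21997675]
n1 [267. 262.] [308. 385.]
n2 [218. 131.] [272. 289.]
n3 [163.   1.] [232. 200.]
n4 [  52. -262.] [156.  27.]
s1 [377.  18.] [408. 187.]
s4 [368. 204.] [396. 329.]
```

View pics/w12.png

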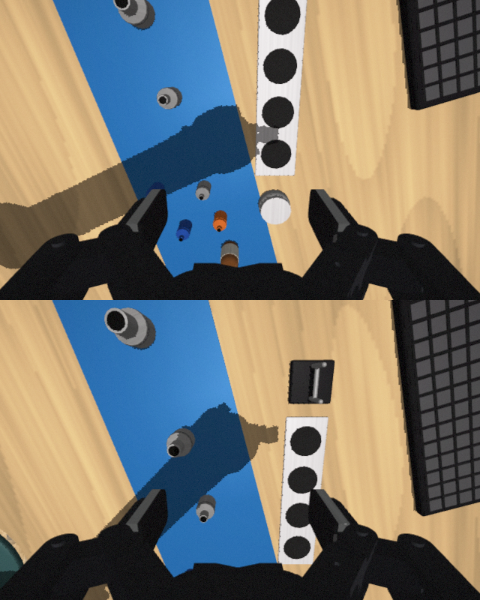

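The tips and spots I read in both wrist views match the predicted projections within 1–4 px: n1 at (271,263), n3 at (232,200), n4 at (156,27), s1 at (408,187), s4 at (368,204). I'll refine the spot centres by blob and go for nozzle_4's neighbour order, starting with nozzle_1.

```bash
cat >> u.py <<'E'
def spot(d,T,p,w=None):
    c=proj(d,p,T); g=cv2.cvtColor(d["pixels"],cv2.COLOR_RGB2GRAY); g=cv2.GaussianBlur(g,(3,3),0)
    _,L,st,ce=cv2.connectedComponentsWithStats((g<75).astype(np.uint8))
    x,y=c.round().astype(int)
    if not(0<=x<640 and 0<=y<400) or L[y,x]==0: return None
    i=L[y,x]; o,r=ray(d,*ce[i],T); return (o+r*(.006-o[2])/r[2])[:2],st[i][2:]
E
python3 - <<'E'
from u import *
np.set_printoptions(precision=4,suppress=True)
ld=lambda n:pickle.load(open(f"pics/{n}.pkl","rb"))
P=dict(s1=(.6454,.0789,.006),s2=(.6294,.016,.006),s3=(.6126,-.0466,.006),s4=(.5967,-.1092,.006))
for n in("scene","top","w1","w2"):
    d=ld(n);T=d.get("cam_to_world",d.get("T"))
    for k in P: print(n,k,spot(d,T,P[k]))
# grasp n1
move_ptp([.4705,-.135,.10],[180,0,YAW]); grip(.6); wrist("w3"); sleep(.1)
s=read_state();print(s["t"],s["eef_pos"],s["force"],proj(ld("w3"),(.4705,-.1367,.04)))
E
```

```text
scene s1 (array([0.6467, 0.0779]), array([ 26,  22, 446], dtype=int32))
scene s2 (array([0.6305, 0.0151]), array([ 25,  20, 402], dtype=int32))
scene s3 (array([ 0.6142, -0.0481]), array([ 24,  19, 358], dtype=int32))
scene s4 (array([ 0.5977, -0.1107]), array([ 23,  18, 319], dtype=int32))
top s1 (array([0.6443, 0.0806]), array([ 19,  19, 293], dtype=int32))
top s2 (array([0.6282, 0.0178]), array([ 19,  18, 287], dtype=int32))
top s3 (array([ 0.6118, -0.0449]), array([ 20,  20, 299], dtype=int32))
top s4 (array([ 0.5958, -0.1077]), array([ 20,  19, 298], dtype=int32))
w1 s1 (array([0.6442, 0.0769]), array([  46,   46, 1740], dtype=int32))
w1 s2 (array([0.6284, 0.0153]), array([  43,   46, 1553], dtype=int32))
w1 s3 (array([ 0.6121, -0.0479]), array([  41,   42, 1326], dtype=int32))
w1 s4 (array([ 0.596 , -0.1104]), array([  39,   38, 1141], dtype=int32))
w2 s1 (array([0.6448, 0.0782]), array([  40,   38, 1187], dtype=int32))
w2 s2 (array([ 0.4822, -0.073 ]), array([  640,   263, 58666], dtype=int32))
w2 s3 (array([ 0.4822, -0.073 ]), array([  640,   263, 58666], dtype=int32))
w2 s4 (array([ 0.5964, -0.111 ]), array([ 34,  29, 779], dtype=int32))
6.0083 [ 0.4705 -0.1349  0.1   ] [ 0.0505 -0.2506 -0.6049] [317.1172 214.675 ]
```

View pics/w3.png

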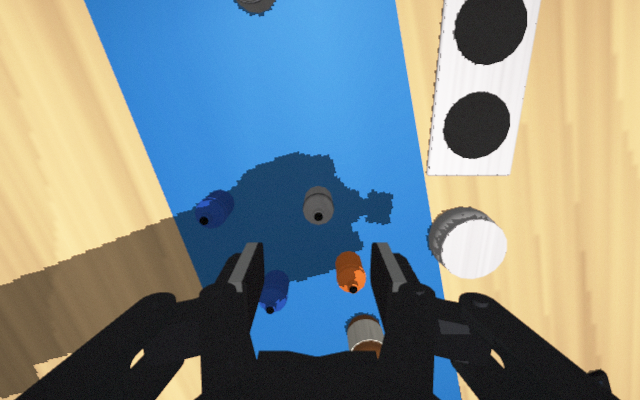

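The close wrist view shows the grey nozzle's tip at (318,216), matching the prediction of (317,215). The orange one (350,272) and blue ones (215,208) and (275,290) are clear of the fingers. Now pick and place nozzle_1.

```bash
cat >> u.py <<'E'
N=dict(n1=(.4705,-.1372),n2=(.469,.0145),n3=(.4637,.127),n4=(.4541,.2872))
SP=dict(n1=(.6450,.0780),n2=(.6288,.0155),n3=(.6125,-.0475),n4=(.5963,-.1102))
def pick(k,op,z=.004):
    x,y=N[k]; 
    move_ptp([x,y,.10],[180,0,YAW]); grip(op,40)
    move_l([x,y,z],feed=.12); grip(0,40); s=read_state()
    print(k,"gripped",round(s["width"]*85,1),s["gripper_force"],s["eef_pos"]); move_l([x,y,.12],feed=.2)
    s=read_state(); print("held",round(s["width"]*85,1),s["gripper_force"],s["force"],s["t"])
def place(k,op,z=.004,dx=(0,0)):
    x,y=np.array(SP[k])+dx
    move_ptp([x,y,.11],[180,0,YAW]); move_l([x,y,z+.014],feed=.15)
    h=move_l([x,y,z+.004],feed=.03,until_force=4); s=read_state(); print("touch",h,s["eef_pos"],s["force"])
    grip(op); move_l([x,y,.13],feed=.2); s=read_state(); print(k,"placed",s["t"],s["force"])
E
python3 - <<'E'
from u import *
np.set_printoptions(precision=4,suppress=True)
pick("n1",.6); place("n1",.6)
x,y=SP["n1"]; move_ptp([x-.02,y-.05,.18],[180,0,YAW]); sleep(.2); d=wrist("w4"); print(proj(d,(x,y,.046)),proj(d,(x,y,.006)))
E
```

```text
n1 gripped 20.5 39.13225962314755 [ 0.471  -0.1374  0.0048]
held 20.2 39.08246228238568 [-0.4233 -0.2292 -0.6304] 8.5333
touch True [0.6461 0.0781 0.0109] [-1.1584 -0.3467  5.2652]
n1 placed 11.8583 [-0.2165 -0.3888  0.0204]
[326.8942 124.2553] [325.7936 121.1994]
```

View pics/w4.png

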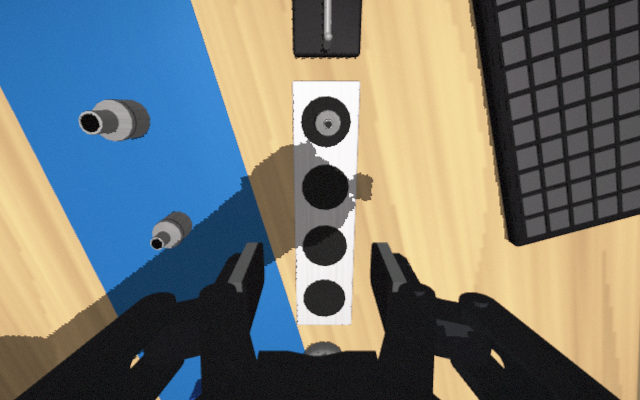

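Nozzle_1 stands upright on the cradle-end spot (collar about (328,123), spot centre (326,121)), within 2 mm. Next are nozzles 2, 3 and 4.

```bash
python3 - <<'E'
from u import *
np.set_printoptions(precision=4,suppress=True)
d=pickle.load(open("pics/w4.pkl","rb"))
print("pred tips",proj(d,(.469,.0145,.05)),proj(d,(.4637,.127,.06)))
pick("n2",.7); place("n2",.7); pick("n3",.8); place("n3",.8)
x,y=.55,.05; move_ptp([x,y+.05,.2],[180,0,YAW]); sleep(.2); d=wrist("w5")
for k in SP: print(proj(d,(*SP[k],.006)))
E
```

```text
pred tips [158.312  240.7674] [ 91.927  122.0269]
n2 gripped 27.6 39.1040561533373 [0.4695 0.0144 0.0048]
held 27.5 39.37279857487738 [-0.8413  0.0672 -0.1606] 15.5583
touch True [0.6299 0.0155 0.0109] [-1.3328 -0.7997  6.1294]
n2 placed 18.5 [-0.2996  0.4388 -0.8309]
n3 gripped 34.3 39.5275001891423 [0.4642 0.127  0.0048]
held 34.7 39.92131589446217 [-0.1501  0.146  -1.3917] 21.6583
touch True [ 0.6136 -0.0476  0.0108] [-1.1421  0.5047  5.4472]
n3 placed 24.85 [ 0.2712 -0.0005 -0.7756]
[408.1312 166.0399]
[403.4514 222.8028]
[399.2262 274.3475]
[395.4363 320.7946]
```

View pics/w5.png

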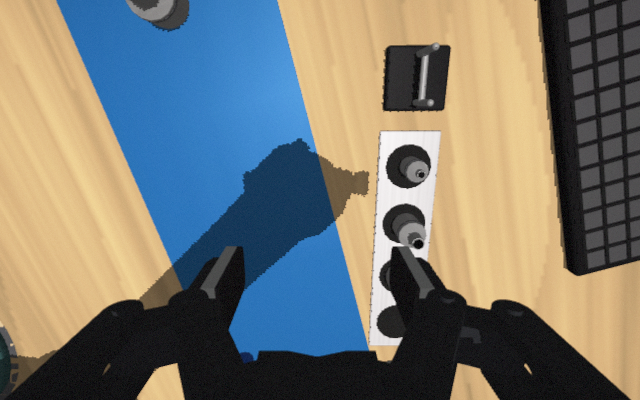

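Nozzles 1 and 2 stand upright on their spots ((420,173), (412,240)), and n3 is hidden by a finger. Now n4, then a check with n1–n4 in view.

```bash
python3 - <<'E'
from u import *
np.set_printoptions(precision=4,suppress=True)
pick("n4",.95); place("n4",.95)
move_ptp([.62,-.17,.22],[180,0,YAW]); sleep(.3); d=wrist("w6")
for k,h in zip(SP,(.046,.056,.066,.075)): print(k,proj(d,(*SP[k],h)),proj(d,(*SP[k],.006)))
print(read_state()["t"])
a=d["pixels"][0:300,200:600,::-1]; cv2.imwrite("pics/w6c.png",cv2.resize(a,None,fx=2,fy=2))
move_j([70.245,26.786,-0.665,91.828,0.344,61.387,-3.226]);d=get_image("top");e=get_image("scene")
f=lambda d,r,c,n:cv2.resize(d["pixels"][r,c,::-1],n,interpolation=cv2.INTER_CUBIC)
cv2.imwrite("pics/end.png",np.vstack([f(d,slice(140,280),slice(180,480),(600,280)),f(e,slice(110,250+40),slice(170,510),(600,318))]))
E
```

```text
n4 gripped 41.3 40.26327853091061 [0.4545 0.2874 0.0048]
held 41.3 40.605447159614414 [-0.6196 -0.7454 -1.7059] 29.1667
touch True [ 0.5974 -0.1105  0.0108] [-0.5157 -0.2041  5.7453]
n4 placed 33.0417 [-0.4312 -0.9    -1.4694]
n1 [ 271.0087 -130.6397] [ 277.1492 -100.3918]
n2 [272.281  -39.9537] [279.2992 -18.408 ]
n3 [273.5236  45.3333] [281.2475  54.8223]
n4 [274.8433 124.5683] [282.9975 119.8415]
33.9083
```

View pics/w6c.png

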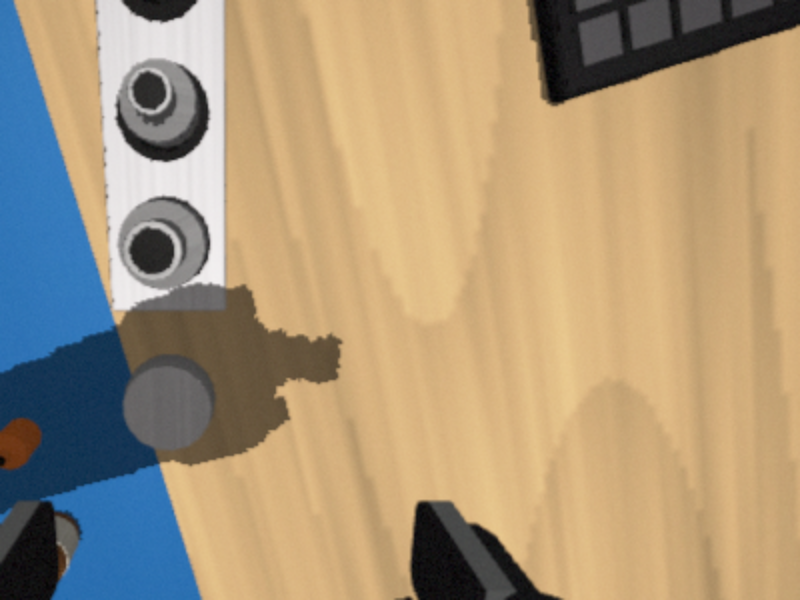

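View pics/end.png

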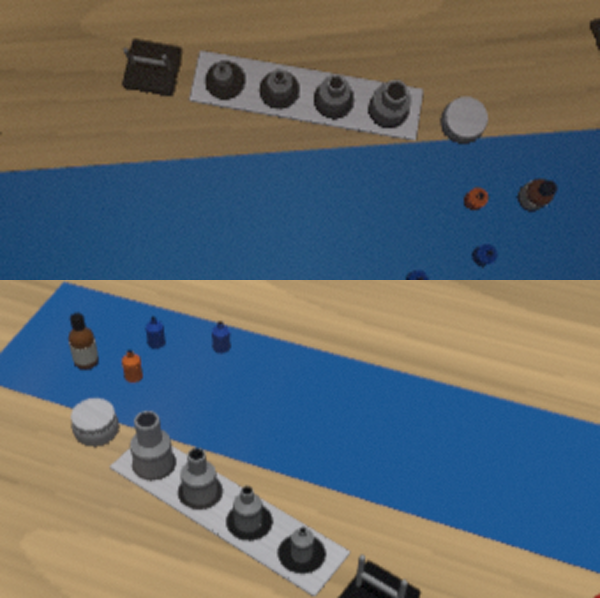

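All four stand upright on their spots in size order: the smallest by the cradle (220,75 in the top half) and the largest by the tin (395,95). The n3 and n4 tips are within about 1–2 px of where centred placing puts them, and the bottle and look-alikes are untouched.

```bash
python3 -c "
from plant import *
print(read_state()['t'],hand_in())"
```

```text
the job is handed in; nothing more can be done
36.225 None
```

The job is handed in at 36 s: all four nozzles stand upright on the spots in size order, smallest by the cradle and largest by the tin, each within about 2 mm of centre where I measured it (nozzles 1, 3 and 4; nozzle 2 checked by eye only), with the bottle and look-alikes untouched.

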